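Close the tool well of the carving board

ROBOT

A 6-joint arm with a two-finger parallel gripper is mounted at the origin on a cart in front of the work surface, level with it; the furniture and walls round the work are solid. World frame = base frame: x ahead of the robot, y to its left, z up, the work surface at z = 0. Lengths are in m, angles in degrees, forces in N, time in s.
With the tool pointing down it reaches from about 0.375 to 0.975 m from the base axis. Payload 3.8 kg.
Tool frame: the origin (TCP) lies at the very end of the fingers, on their centre line; the grasp point (between the pads) lies 19 mm behind it; z points along the fingers, y is the line along which they close (so a half turn about z gives the same grasp; the last joint's range is limited). The gripper opens to 88 mm and grips with 3 to 60 N. Pads are 18 mm wide; open, the fingers measure 123 mm over their backs; the gripper's body (75 mm by 187 mm) begins 45 mm behind the grasp point.
Start: joints at [73.574, 15.12, 91.902, -0, 72.978, -2.114], TCP at [0.167, 0.654, 0.212] pointing down, gripper open.
Joint ranges: [-150.88, 150.88], [-54.13, 125.18], [17.81, 147.31], [-75.09, 255.09], [0, 152.58], [-146.25, 146.25]. Speed limits (degrees/s): [147.25, 147.25, 180, 180, 180, 180].

INTERFACE

Orientations are given as [roll, pitch, yaw] about the fixed x, y, z axes, in that order (R = Rz(yaw) Ry(pitch) Rx(roll)).
In Python, from workcell import bot gives the robot as it stands. Calls block until the motion is done:
- bot.movep(position, orientation): joint-space move of the TCP to a pose.
- bot.movel(position, speed=0.15, ori=None): straight line of the TCP; ori=None keeps the orientation; speed is the mean speed in m/s.
- bot.move_j(angles): joint-space move.
- bot.gripper_open() and bot.grasp(squeeze=None): open the fingers fully, or close them until they stop; squeeze is the grip in N (None keeps the last).
- bot.dwell(seconds).
- bot.ik(position, orientation): joint angles nearest the present ones, or None.
- bot.get_state(): the state.
- bot.capture(name): name is "side" or "top" or "wrist"; returns a dict with "image" (480x640x3 uint8, red, green, blue), "camera_matrix" (3x3 intrinsics, pixels), "R" (3x3) and "t" (3): a world point X has camera coordinates R X + t. Camera axes: x right, y down, z forward; pixel columns grow to the right and rows downward; lengths in m; the calibration is good to about 2 mm. A picture is of the moment at which its call begins. There is no depth.
A pose or a line that the arm cannot do raises bot.Unreachable and nothing moves.
- bot.sign_off(): hands the job in; it is judged then, once.
The state is a dict: "t": time; "joint_positions": joint angles; "joint_vel": joint speeds; "effort": joint torques, N m; "position": TCP position; "tool_rot": TCP orientation; "ft_force": force on the tool from outside, world axes, zero at the start; "moment": the same for the moment, N m; "gripper_width": finger opening in m; "finger_force": force on a finger pad.
Only numpy, scipy, OpenCV 4.12 (cv2) and the standard library are available. Lean on these libraries where they do the work, as an engineer would, in place of code of your own. Each camera call takes 0.05 s, during which the arm holds its last target. There are 200 camera calls.

TASK

Close the tool well in the carving board: slide the loose wooden cover along the board into the well so that its leading end tucks under the fixed steel lip, then press its ribbed end down past the sprung catch until the catch snaps out over it and the whole cover sits level and flush. Press firmly but do not force it (25 N is plenty, 60 N would crack it), leave the cup, the pot and the gouge where they are, and let go.

Things in the scene. Friction and masses are not known exactly. Their poses are not given: they have to be found in the camera images.
- board: Wooden carving board, fixed, 190 (x) x 340 (y) x 40 mm; origin at the centre of its underside, its flat deck 40 mm up. A dark fence runs along its whole +x side. The well is in the +y half: x -18 to 75 mm, y 35 to 146.5 mm, a mouth of 93 x 111.5 mm; 10 mm wide ledges 16 mm below the deck run along its two x walls, beside a hollow with a sanding block in it.
- cover: Loose plywood cover, 90 (x) x 110 (y) x 16 mm, about 0.16 kg; origin at the centre of its underside. At both y ends a flange, 5 mm thick, sticks out 7 mm from under the 96 mm long upper part. Dark ribs on top mark its -y end, the one to press. Starts flat on the deck, off the fence, askew by up to 0.25 rad, ribs to the board's -y. Too wide to grasp: push its edges.
- press_point (a point): Middle of the ribs on the cover's top, 37 mm from the cover's centre towards its -y end, 16 mm above its underside. When the +y end has tipped into the well and is tucked under the lip, this end still stands some 10 to 16 mm up, on the catch or the rim, until pressed down.
- well_seat (a point): Centre of the well at ledge height (24 mm above the bench, 16 mm below the deck), where the cover's origin lies when seated; axes parallel to the board's. The seated cover has 3 mm play across (x) and 1.5 mm lengthwise (y). Pushed over the mouth it tips, +y end first, onto the side ledges and slides on along them.
- catch (a joint): Sprung steel catch, 44 mm wide, in the middle of the well's -y wall. 0 = fully out (nose 4 mm into the well), up to 0.007 m pushed back. Spring 3.6 N when out, 6 N when 4 mm back. Its sloped upper face lets the cover's -y flange push it back under 7 to 20 N on the ribs, depending on friction; it then snaps out over the flange.
- catch_nose (a point): Tip of the catch's nose, 7 mm above the ledge.
- cup: Bystander: turned wooden cup, 44 mm across, 85 mm high, upright on the bench beyond the fence; origin at the centre of its foot.
- pot: Bystander: small off-white pot, 56 mm across, 45 mm high, upright on the bench beyond the fence; origin at the centre of its foot.
- gouge: Bystander: carving gouge, 22 x 235 x 25 mm with wooden handle, lying on the bench off the -y end of the board; origin at the middle of its underside.
- lip (a point): Middle of the free edge of the fixed steel lip, on its underside: it overhangs the well by 4 mm from the +y wall (y = 146.5 mm), 6.5 mm above the ledge, 69 mm long, top level with the deck. The cover's +y flange goes under it until it meets the wall.
- fence (a point): Point on the fence's inner face (board x = 75 mm) at deck height, in the middle of the board's length; the fence stands 12 mm above the deck, is 16 mm wide and in line with the well's +x wall, so a cover lying square against it is lined up with the well.
Not all that is in view belongs to the job. Leave any green look-alike of the cover alone.

How it is judged:
By the outcome, as a careful person would: the job done as asked, in the order asked, and still so for the second after the job is handed in, with the robot touching nothing.
It also fails if it takes over 64 s, if anything falls off the work surface, if the arm or the gripper's body presses on something with over 40 N, if the wrist force passes 120 N, or if a joint passes its speed limit or range.

## Working session

There is one attempt and no reset: what is moved stays moved. The work goes in short steps, each a Python script; the robot and the scene stay as the last script left them, time stands still between calls to the robot, and variables do not carry over. Pictures are saved under pics/ and viewed, at most 10 in all, crops included, and the job is handed in when it is done.

```bash
ls; mkdir -p pics; python3 - <<'E'
from workcell import bot
import cv2,pickle
d={}
for n in("top","side"):
    c=bot.capture(n);d[n]=c;cv2.imwrite(f"pics/{n}0.png",c["image"][:,:,::-1])
    print(n,c["camera_matrix"],c["R"],c["t"])
pickle.dump(d,open("c0.pkl","wb"))
s=bot.get_state();print(s["t"],s["position"],s["tool_rot"],s["ft_force"])
E
```

```text
pics
top [[534.03736713   0.         321.30784204]
 [  0.         534.03736713 241.7508575 ]
 [  0.           0.           1.        ]] [[ 0.01226659 -0.99961652 -0.02482633]
 [-0.99687683 -0.01028835 -0.07829897]
 [ 0.07801352  0.02570925 -0.99662075]] [0.03868063 0.61464368 1.12416358]
side [[434.85222221   0.         328.76790796]
 [  0.         434.85222221 232.74757944]
 [  0.           0.           1.        ]] [[ 0.83142042 -0.55546265  0.01418893]
 [-0.30209308 -0.47331237 -0.82747518]
 [ 0.46634735  0.68369339 -0.56132299]] [-0.49890959  0.26311245  0.64777693]
0.1 [0.1666723  0.65337669 0.21113834] [-1.79883397e+02 -3.71615872e-03  1.65688202e+02] [ 0.68067334 -0.34709744 -0.25520293]
```

View pics/top0.png

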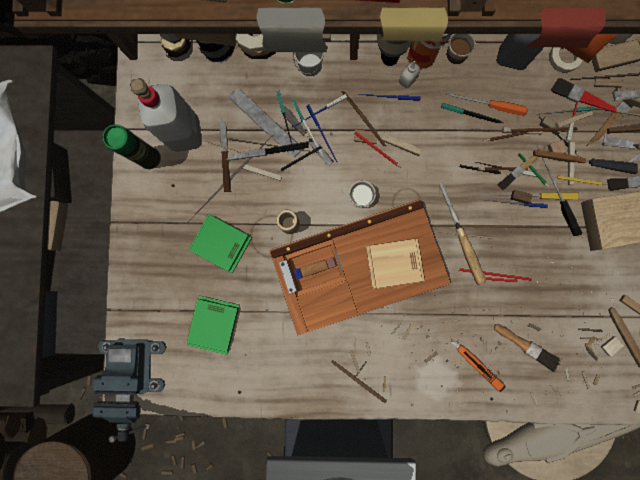

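View pics/side0.png

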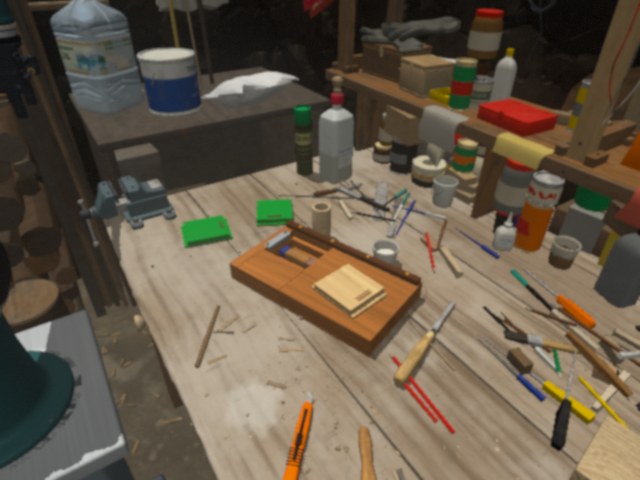

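Top view: candidates are the plywood cover at (396,263) with its ribs on the right (board −y), and green look-alikes at (220,243) and (213,325). I choose the plywood one. The well is at about (315,270), the lip at (290,277), the cup at (287,220) and the pot at (363,193). One close crop to check.

```bash
python3 - <<'E'
import cv2
i=cv2.imread("pics/top0.png")[190:340,262:462]
cv2.imwrite("pics/crop0.png",cv2.resize(i,None,fx=4,fy=4,interpolation=cv2.INTER_CUBIC))
E
```

```text
(no output)
```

View pics/crop0.png

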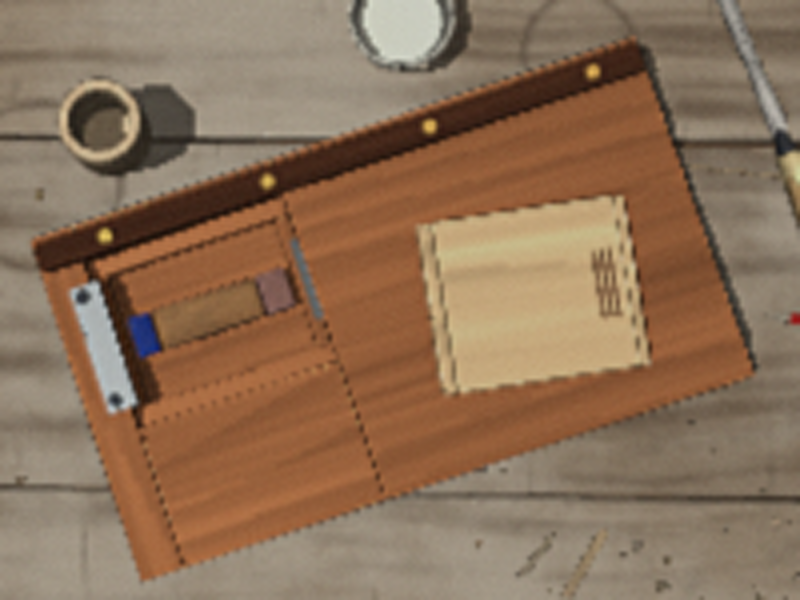

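The crop confirms it: plain plywood, flanges at both ends, ribs at the −y end, askew and off the fence. Next I fit the board and cover poses.

```bash
cat >h.py <<'E'
import numpy as np,cv2,pickle
from scipy.optimize import least_squares
def proj(c,X):
    X=np.atleast_2d(X)@c["R"].T+c["t"]; p=X@c["camera_matrix"].T; return p[:,:2]/p[:,2:]
def T(p,L):  # p=(x,y,yaw) planar
    L=np.atleast_2d(np.array(L,float)); c,s=np.cos(p[2]),np.sin(p[2])
    return np.c_[L[:,0]*c-L[:,1]*s+p[0],L[:,0]*s+L[:,1]*c+p[1],L[:,2]]
def fit(c,L,px,p0):
    r=least_squares(lambda p:(proj(c,T(p,L))-px).ravel(),p0,loss="soft_l1",x_scale=[.1,.1,.1])
    return r.x,np.round(proj(c,T(r.x,L))-px,1)
E
python3 - <<'E'
from h import *
c=pickle.load(open("c0.pkl","rb"))["top"]
f=lambda a:np.array(a)/4+[262,190]-.4
mm=lambda a:np.array(a)/1000.
b,r=fit(c,mm([[-95,170,40],[-95,-170,40],[75,146.5,40],[75,35,40],[-18,35,40],[-18,146.5,40],[63,142.5,40],[-6,142.5,40],[91,170,52],[91,-170,52]]),
 f([[143,580],[754,368],[90,270],[283,203],[340,357],[140,424],[98,282],[135,409],[33,240],[635,38]]),[.6,0,.33])
print("board",b,np.degrees(b[2]));print(r)
k,r=fit(c,mm([[45,55,5+40],[-45,55,45],[45,-55,45],[-45,-55,45],[45,48,56],[-45,48,56],[45,-48,56],[-45,-48,56]]),
 f([[418,228],[447,394],[625,196],[650,365],[433,225],[460,391],[612,198],[637,366]]),[.6,-.1,.2])
print("cover",k,np.degrees(k[2]));print(r)
R=lambda a:np.array([[np.cos(a),-np.sin(a)],[np.sin(a),np.cos(a)]])
print("cover in board mm",(R(b[2]).T@(k[:2]-b[:2]))*1000,np.degrees(k[2]-b[2]))
np.savez("pose.npz",b=b,k=k)
print("seat",T(b,[[.0285,.09075,.024]]))
E
```

```text
board [ 0.56251418 -0.03560864  0.3437904 ] 19.697738782907102
[[ 0.3  0.7]
 [ 0.8  0.8]
 [-1.8 -2. ]
 [-0.3 -2.4]
 [-0.2  0.6]
 [-0.2  1.1]
 [-0.2 -0.3]
 [ 1.  -1.1]
 [-1.1  1.6]
 [ 1.3 -0.6]]
cover [ 0.56841998 -0.11043528  0.15885375] 9.101649237528287
[[-0.2 -0.4]
 [-0.9  0.5]
 [-0.2 -0.1]
 [ 0.5  0.1]
 [-0.3 -0.5]
 [-0.4  0.8]
 [ 0.5 -0.6]
 [ 1.3  0.3]]
cover in board mm [-19.66070915 -72.4386733 ] -10.596089545378815
seat [[0.55875845 0.05943717 0.024     ]]
```

```bash
cat >>h.py <<'E'
from workcell import bot
P=np.load("pose.npz"); B=P["b"]; yb=np.degrees(B[2])
def W(x,y,z): return T(B,[[x/1000,y/1000,z/1000]])[0]       # board mm -> world
def F():                                                     # force, board axes
    f=np.array(bot.get_state()["ft_force"]);c,s=np.cos(B[2]),np.sin(B[2])
    return np.array([c*f[0]+s*f[1],-s*f[0]+c*f[1],f[2]])
def loc():
    p=np.array(bot.get_state()["position"])-[B[0],B[1],0];c,s=np.cos(B[2]),np.sin(B[2])
    return np.round(1000*np.array([c*p[0]+s*p[1],-s*p[0]+c*p[1],p[2]]),1)
def snap(n,name,x0=262,y0=190,w=200,h=150,k=4):
    c=bot.capture(n);pickle.dump(c,open(name+".pkl","wb"))
    cv2.imwrite(f"pics/{name}.png",cv2.resize(c["image"][y0:y0+h,x0:x0+w,::-1],None,fx=k,fy=k,interpolation=cv2.INTER_CUBIC))
E
python3 - <<'E'
from h import *
bot.grasp(5)
Y=[180,0,yb]
bot.movep(W(-100,-72,100),Y); print(bot.get_state()["t"],bot.get_state()["joint_positions"])
f0=F(); bot.movel(W(-100,-72,46),.1); print(f0,F(),loc())
f0=F(); bot.movel(W(-36,-72,46),.06); print(F()-f0,loc())
for x in range(-34,-12,2):
    bot.movel(W(x,-72,46),.03); d=F()-f0; print(x,np.round(d,1))
    if d[0]<-5: break
print(bot.get_state()["t"],loc())
bot.movel(W(x-12,-72,46),.08); bot.movel(W(x-12,-72,110),.15)
bot.movel(W(-60,-170,110),.2,[180,0,yb+90]); print(bot.get_state()["t"])
snap("top","a1")
E
```

```text
4.425 [-1.82796791e+01  3.17173871e+00  1.18233111e+02  1.09883125e-02
  5.85822207e+01  5.19546194e+01]
[ 0.14648987  0.18319904 -0.15572639] [ 0.36311344 -0.72750828  0.71332786] [-99.8 -72.1  46.1]
[-0.6003125  -0.22574333 -0.14426693] [-36.4 -71.9  45.9]
-34 [ 0.4  0.1 -0.7]
-32 [-0.8  0.  -1.1]
-30 [-0.7  0.5 -0.5]
-28 [-0.8  1.6 -1. ]
-26 [ 0.   0.9 -0.6]
-24 [ 0.   1.4 -1.1]
-22 [-0.6  0.2  0. ]
-20 [-0.1  0.2 -0. ]
-18 [-0.4 -0.6 -0.5]
-16 [-0.8  0.3 -0.6]
-14 [-0.8 -0.4  0.1]
9.0833 [-13.9 -72.   46. ]
11.675
```

View pics/a1.png

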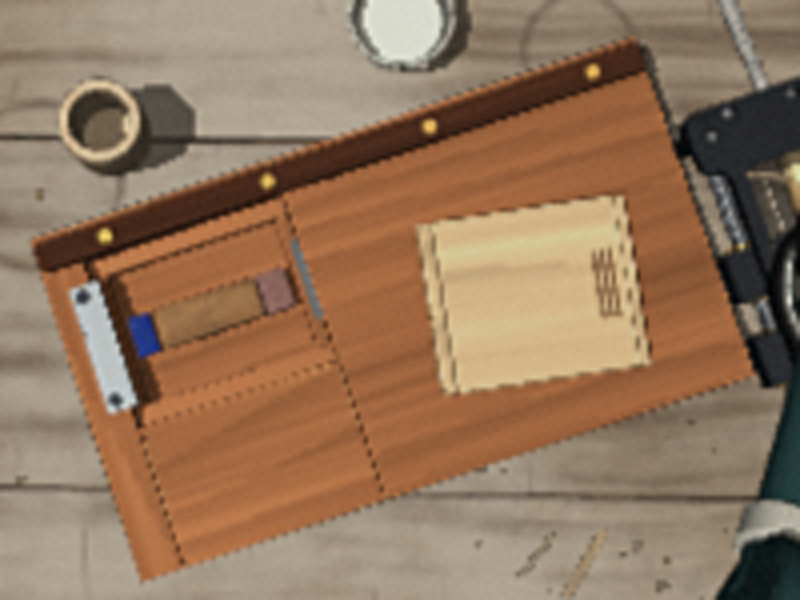

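The cover has not moved at all (same pixels), although the fingers should have reached it. I check the gripper state.

```bash
python3 - <<'E'
from h import *
s=bot.get_state();print(s["t"],s["gripper_width"],s["tool_rot"],s["position"],s["finger_force"],loc(),yb)
print(proj(pickle.load(open("a1.pkl","rb")),s["position"]), (proj(pickle.load(open("a1.pkl","rb")),s["position"])-[262,190])*4)
snap("top","a2",320,150,200,150)
E
```

```text
11.725 0.0005602738436890359 [-1.79975351e+02 -2.52857103e-02  1.09689365e+02] [ 0.56314308 -0.21562023  0.10964122] 0.0 [ -60.1 -169.7  109.6] 19.697738782907102
[[452.32439976 265.52663275]] [[761.29759904 302.10653102]]
```

View pics/a2.png

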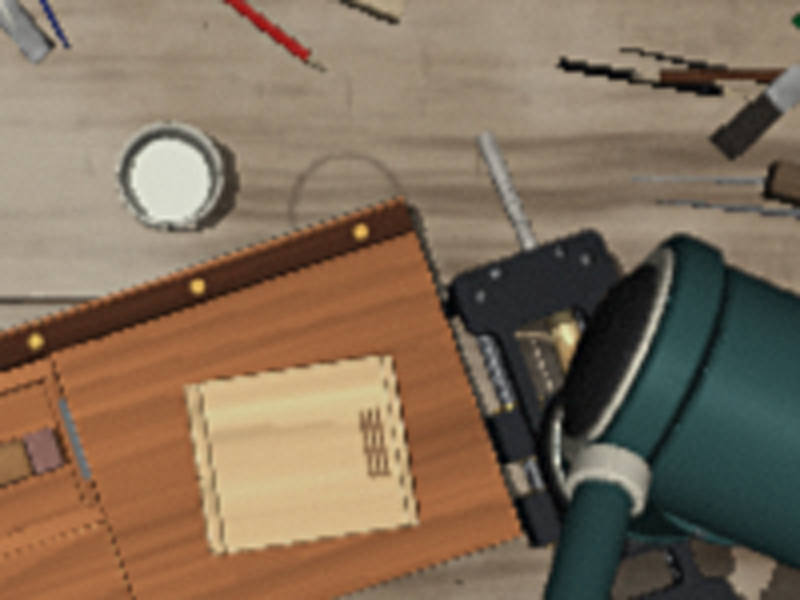

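```bash
python3 - <<'E'
from h import *
d=pickle.load(open("c0.pkl","rb"));k=P["k"];b=B
S=d["side"]
print("deck corners",proj(S,T(b,[[-.095,.17,.04],[-.095,-.17,.04],[.091,-.17,.052],[.091,.17,.052]])).round())
print("bench corners",proj(S,T(b,[[-.095,.17,0],[-.095,-.17,0],[.095,-.17,0]])).round())
print("cover top",proj(S,T(k,[[-.045,.048,.056],[-.045,-.048,.056],[.045,-.048,.056],[.045,.048,.056]])).round())
c=bot.capture("side");pickle.dump(c,open("s1.pkl","wb"))
s=bot.get_state();print("tcp",proj(c,s["position"]),proj(c,np.array(s["position"])+[0,0,.064]))
cv2.imwrite("pics/s1.png",cv2.resize(c["image"][190:390,220:460,::-1],None,fx=3,fy=3,interpolation=cv2.INTER_CUBIC))
E
```

```text
deck corners [[228. 263.]
 [371. 340.]
 [423. 277.]
 [288. 219.]]
bench corners [[230. 278.]
 [369. 357.]
 [420. 296.]]
cover top [[313. 283.]
 [349. 310.]
 [384. 287.]
 [347. 263.]]
tcp [[385.04437322 297.2794969 ]] [[388.67609062 266.15486699]]
```

View pics/s1.png

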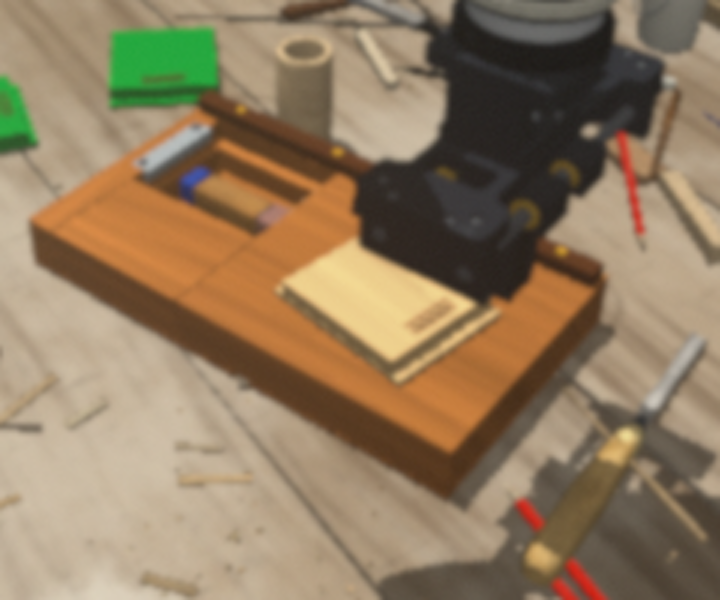

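The side view shows the cover untouched, and no finger where the TCP should project (495,321). I check the body's expected position numerically and look through the wrist camera.

```bash
python3 - <<'E'
from h import *
s=bot.get_state();p=np.array(s["position"]);a=np.radians(s["tool_rot"][2])
for dz in(0,.064,.1,.13):
  L=[[0,0,p[2]+dz]]+[[i*.0375,j*.0935,p[2]+dz] for i in(-1,1) for j in(-1,1)]
  X=T([p[0],p[1],a],L)
  print(dz,"side crop",((proj(pickle.load(open("s1.pkl","rb")),X)-[220,190])*3).round().tolist())
  print("   top a2",((proj(pickle.load(open("a1.pkl","rb")),X)-[320,150])*4).round().tolist())
c=bot.capture("wrist");cv2.imwrite("pics/w1.png",c["image"][:,:,::-1])
print(proj(c,p),c["R"],c["t"], "cam at",-c["R"].T@c["t"],p,s["joint_positions"])
E
```

```text
0 side crop [[495.0, 322.0], [635.0, 260.0], [463.0, 461.0], [520.0, 211.0], [336.0, 392.0]]
   top a2 [[529.0, 462.0], [536.0, 259.0], [668.0, 617.0], [393.0, 308.0], [523.0, 668.0]]
0.064 side crop [[506.0, 228.0], [653.0, 170.0], [474.0, 364.0], [531.0, 123.0], [339.0, 296.0]]
   top a2 [[560.0, 457.0], [566.0, 241.0], [707.0, 623.0], [414.0, 294.0], [553.0, 676.0]]
0.1 side crop [[513.0, 171.0], [663.0, 114.0], [480.0, 303.0], [538.0, 69.0], [340.0, 237.0]]
   top a2 [[579.0, 454.0], [585.0, 231.0], [732.0, 626.0], [428.0, 285.0], [572.0, 681.0]]
0.13 side crop [[519.0, 121.0], [672.0, 66.0], [486.0, 250.0], [544.0, 22.0], [342.0, 184.0]]
   top a2 [[596.0, 452.0], [602.0, 221.0], [754.0, 629.0], [440.0, 277.0], [589.0, 686.0]]
[[320.80936583 275.62294653]] [[ 9.41589065e-01  3.36763894e-01  3.34725709e-04]
 [ 3.23955363e-01 -9.06047140e-01  2.72271009e-01]
 [ 9.19943226e-02 -2.56258969e-01 -9.62220549e-01]] [-0.45843694 -0.38679964  0.18301873] cam at [ 0.54012835 -0.14917351  0.28157217] [ 0.56328852 -0.21564845  0.10989745] [-2.33163073e+01  1.21944648e+01  1.06800006e+02  2.89796015e-03
  6.10157629e+01 -4.30162503e+01]
```

View pics/w1.png

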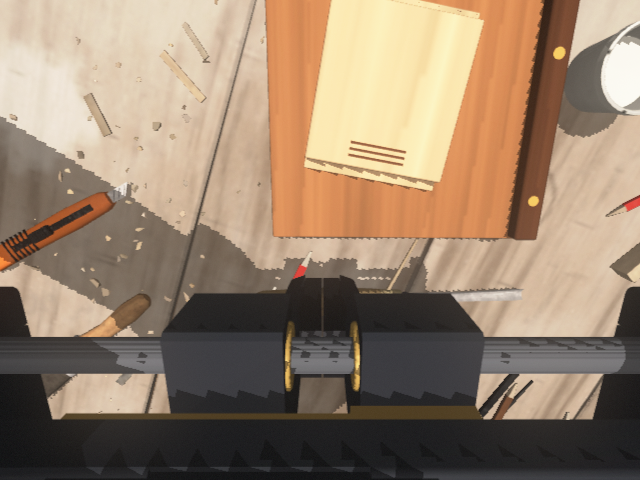

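```bash
python3 - <<'E'
from h import *
c=bot.capture("wrist");k=P["k"]
X=np.vstack([T(B,[[-.095,-.17,.04],[.075,-.17,.04],[.091,-.17,.052]]),T(k,[[-.045,-.048,.056],[.045,-.048,.056],[.045,.048,.056],[-.045,-.055,.045],[.045,-.055,.045]])])
px=np.array([[273,238],[513,239],[537,240],[306,157],[437,180],[482,18],[305,167],[432,190]],float)
print((proj(c,X)-px).round(1).tolist())
C=-c["R"].T@c["t"];print("claimed cam",C)
ok,r,t=cv2.solvePnP(X,px,c["camera_matrix"],None,cv2.Rodrigues(c["R"])[0],c["t"].reshape(3,1).copy(),True)
R=cv2.Rodrigues(r)[0];print("pnp cam",(-R.T@t).ravel(),"rot diff",np.degrees(cv2.Rodrigues(R@c["R"].T)[0].ravel()))
def res(d): 
    q=dict(c);q["t"]=c["t"]-c["R"]@d;return (proj(q,X)-px).ravel()
o=least_squares(res,[0,0,0],loss="soft_l1");print("cam shift, fixed rot",o.x,o.fun.round(1))
E
```

```text
[[0.0, 1.3], [-7.1, 0.2], [0.7, 4.0], [-5.1, 1.1], [0.0, 4.1], [0.4, 2.1], [-4.9, 0.7], [-2.9, 2.1]]
claimed cam [ 0.54014771 -0.14919671  0.28164523]
pnp cam [ 0.5400921  -0.15738438  0.2835586 ] rot diff [-1.60418026 -0.16428647 -0.31495478]
cam shift, fixed rot [-0.00139032 -0.00155868  0.00269141] [ 3.  -1.1 -6.3 -2.2  1.3  1.5 -2.  -0.7  1.6  2.1  1.7  1.7 -2.  -1.1
 -1.3  0.1]
```

The wrist view shows the fingers closed, and the robot pose is good to about 3 mm. Everything fits if the real finger ends sit above the reported TCP, so that they passed over the cover. A touch on the bare deck will settle it.

```bash
python3 - <<'E'
from h import *
p=bot.get_state()["position"];c=bot.capture("wrist")
for dz in(0,.01,.02,.03):
    X=T([B[0],B[1],B[2]],[[-.0601+i,-.1697+.009,p[2]+dz] for i in(-.0175,.0175)]);print(dz,proj(c,X).round(0).tolist())
bot.movel(W(-60,-140,55),.15)
bot.dwell(.2);f0=F()
for z in np.arange(46,14,-1.):
    bot.movel(W(-60,-140,z),.02); d=F()-f0
    if d[2]>4: break
print(z,d,loc(),bot.get_state()["t"])
bot.movel(W(-60,-140,z+3),.05)
E
```

```text
0 [[287.0, 259.0], [354.0, 259.0]]
0.01 [[285.0, 266.0], [355.0, 266.0]]
0.02 [[283.0, 274.0], [357.0, 274.0]]
0.03 [[281.0, 282.0], [360.0, 282.0]]
15.0 [0.19422226 0.18974985 1.48937124] [ -60.  -140.    14.9] 21.0917
```

```bash
python3 - <<'E'
from h import *
f0=F();bot.movel(W(-60,-140,15),.05);print(F()-f0)
for z in np.arange(13.5,2,-1.5):
    bot.movel(W(-60,-140,z),.04); d=F()-f0
    if d[2]>4: break
print(z,d,loc(),bot.get_state()["t"])
c=bot.capture("wrist");cv2.imwrite("pics/w2.png",c["image"][:,:,::-1])
pickle.dump(bot.capture("side"),open("s2.pkl","wb"))
bot.movel(W(-60,-140,z+2),.05);print(bot.get_state()["t"])
E
```

```text
[-0.69709701 -0.97577935 -0.60214305]
12.0 [-4.2602114   3.071852   13.63189794] [ -59.8 -140.1   14. ] 22.0917
22.4417
```

The real finger ends sit 26 mm above the reported TCP: the deck at 40 mm was felt at reported 14 mm, and the wrist view agrees (row 278 corresponds to about +25 mm). I compensate and push again.

```bash
echo 'OFF=26.
def V(x,y,z): return W(x,y,z-OFF)   # z of real finger end' >>h.py
python3 - <<'E'
from h import *
Y=[180,0,yb]
bot.movel(V(-60,-140,75),.25)
bot.movep(V(-100,-72,75),Y); bot.movel(V(-100,-72,47.5),.15); f0=F()
bot.movel(V(-34,-72,47.5),.08); print(F()-f0)
for x in np.arange(-31,-10,2.):
    bot.movel(V(x,-72,47.5),.06); d=F()-f0
    if d[0]<-6: break
print(x,d,loc(),bot.get_state()["t"])
bot.movel(V(x-10,-72,47.5),.1); bot.movel(V(x-10,-72,80),.2)
bot.movep(V(22,-160,80),[180,0,yb+90]); print(bot.get_state()["t"])
snap("top","a3")
E
```

```text
[-0.73414322 -0.42421033  0.94756657]
-25.0 [-6.18904785 -0.15634819  4.11298718] [-26.4 -71.8  21.4] 26.4833
28.4917
```

View pics/a3.png

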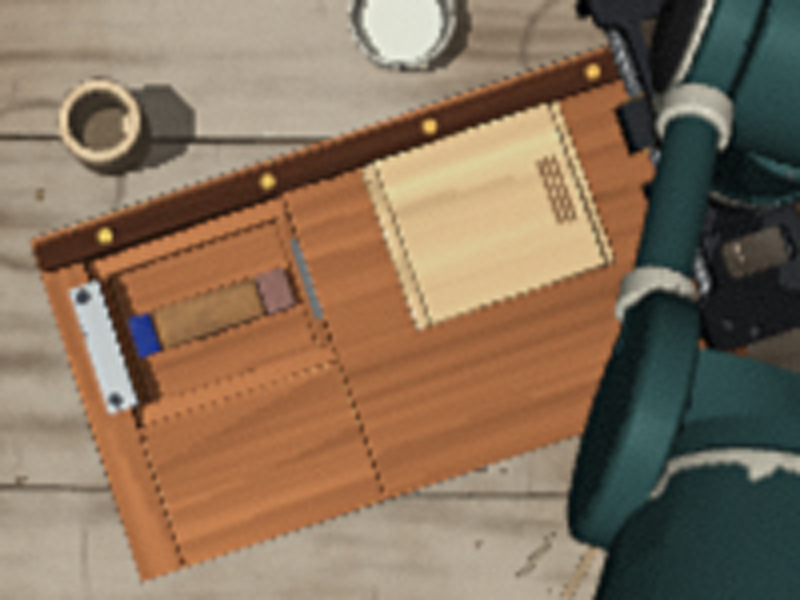

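The cover is now square against the fence (its +x edge runs along the fence from (365,170) to (555,103)), and nothing else has moved. Next I push it along +y.

```bash
python3 - <<'E'
from h import *
bot.movel(V(22,-160,49),.2); bot.dwell(.1); f0=F()
for y in [-100,-60,-20,0]:
    bot.movel(V(22,y,49),.1); d=F()-f0; print(y,d.round(1))
    if np.abs(d).max()>12: break
else:
  for y in np.arange(4,44,2.5):
    bot.movel(V(22,y,49),.06); d=F()-f0; print(y,d.round(1))
    if np.abs(d).max()>8: break
print(loc(),bot.get_state()["t"])
snap("top","a4")
E
```

```text
-100 [ 0.5  0.3 -0.6]
-60 [-0.4 -0.3  0.7]
-20 [ 0.6 -0.   0.7]
0 [0.2 0.8 1.7]
4.0 [ 0.5 -0.3  2.1]
6.5 [ 0.3 -0.8  2.4]
9.0 [ 1.3 -1.4  2.8]
11.5 [-0.1  0.   1.2]
14.0 [-0.  -0.3 -0.8]
16.5 [ 0.9 -0.2 -0.1]
19.0 [ 0.8  0.4 -0.2]
21.5 [-0.2  0.3 -1. ]
24.0 [ 0.7  0.2 -0.3]
26.5 [-0.4  0.3 -1.1]
29.0 [ 0.2 -0.2 -0.3]
31.5 [ 0.4 -0.8 -0.1]
34.0 [ 0.8 -0.5  0. ]
36.5 [ 1.1 -4.3 -0.2]
39.0 [-0.9 -9.7  0.5]
[22.7 36.5 23.9] 34.9
```

View pics/a4.png

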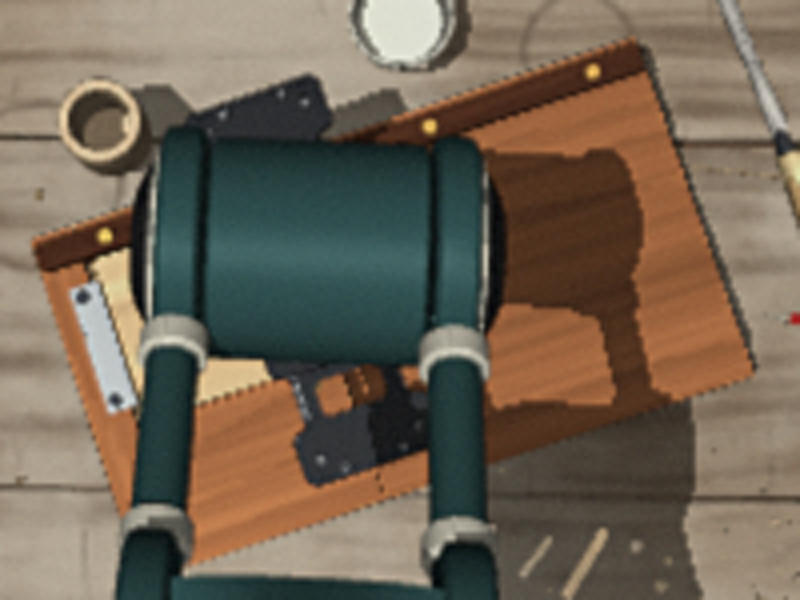

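The cover has gone in, with its leading end at the lip (its edge runs from (95,265) to (140,400)), stopped at 10 N as expected. Next I press, with the gripper turned so its body stays clear of the cup.

```bash
python3 - <<'E'
from h import *
bot.movel(V(22,33,49),.1); bot.movel(V(22,33,80),.2)
bot.movep(V(28,62,80),[180,0,yb]); bot.movel(V(28,62,57),.15); bot.dwell(.1); f0=F(); print(bot.get_state()["t"])
for z in np.arange(55,32,-1.):
    bot.movel(V(28,62,z),.05); d=F()-f0; print(z,(loc()[2]+OFF).round(1),d.round(1))
    if d[2]>21: break
print(bot.get_state()["t"])
E
```

```text
37.35
55.0 55.5 [-1.1  0.6  0.1]
54.0 54.1 [-1.3  0.4  0.6]
53.0 52.9 [-1.   1.1  0.5]
52.0 51.9 [-0.6  0.5 -0.1]
51.0 50.9 [-1.2  0.3  0.2]
50.0 50.0 [-1.1  0.6  0.6]
49.0 49.4 [-1.8  0.5  3.9]
48.0 48.6 [-2.9 -0.1  5.5]
47.0 47.7 [-2.   0.2  6.7]
46.0 46.8 [-2.6  0.   7. ]
45.0 45.9 [-2.6 -1.9  6.9]
44.0 44.1 [-0.6 -0.8  2.5]
43.0 43.0 [ 0.  -0.8  2.3]
42.0 41.9 [-0.6 -0.7  1.4]
41.0 40.2 [-1.   0.4 -0.1]
40.0 40.0 [-4.4  1.3  5. ]
39.0 40.0 [-6.3  3.  12.2]
38.0 40.0 [-10.2   3.6  18. ]
37.0 39.9 [-11.4   5.2  24.8]
42.1
```

It went past the catch at about 7 N, dropped, and bottomed at exactly deck level (40.0 mm). I withdraw and check.

```bash
python3 - <<'E'
from h import *
bot.movel(V(28,62,90),.15); bot.movel(V(-60,-190,140),.3); print(bot.get_state()["t"])
snap("top","a5")
E
```

```text
43.6583
```

View pics/a5.png

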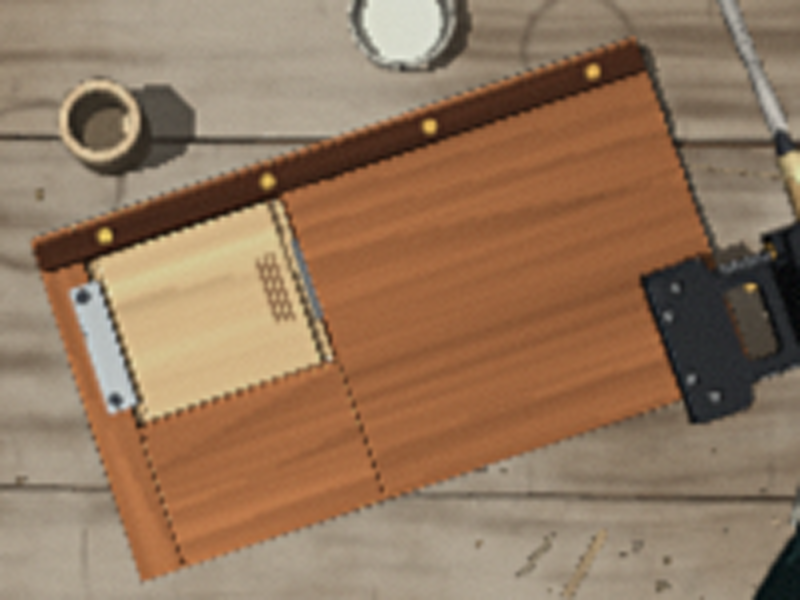

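The cover fills the well under the lip (110,345), the catch (305,280) shows over its −y flange, and the cup, pot and gouge are where they were. I hand in.

```bash
python3 -c "
from workcell import bot
print(bot.sign_off())"
```

```text
the job is handed in; nothing more can be done
None
```

The tool well is closed: the cover is tucked under the lip, latched by the catch and flush with the deck, pressed with at most about 25 N, and the job was handed in at about 44 s of the 64 s; the first push passed over the cover because the real finger ends sit 26 mm above the reported TCP, which I corrected for.

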